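# Take another bite with a ratchet clamping lever

## Task

The clamp holding the wooden guitar headstock is not tight yet, but its lever is already against its stop pin. Lift that lever off its teeth, swing it back about a quarter turn (counterclockwise seen from above), let it drop into the teeth again and turn it clockwise all the way back to the stop pin, so that the nut is tightened by about a quarter turn. Leave the lever down in its teeth, and leave the lever of the other clamp, the one on the aluminium bar, where it is.

Things in the scene. Friction and masses are not known exactly. Their poses are not given: they have to be found in the camera images.
- clamp: The clamp to tighten, fixed to the bench: dark base plate 130 x 100 x 12 mm; grey strap along its +x (away from the robot) over a brown wooden guitar headstock with six small posts. Origin: on the bench, on the upright axis of nut and lever; z up. On the axis: nut, 60 mm across, with a crown of 16 upright teeth (22.5 degrees apart), then the lever's hub, 62 mm across, top at 104 mm.
- lever_grip (a point): Black upright round grip, 22 mm thick, 50 mm tall (100 to 150 mm above the bench when down), rigid at the end of that clamp's lever; point on its axis, 130 mm up when down, 90 mm from the clamp's axis. The lever (18 mm wide) starts at 135 degrees counterclockwise from the clamp's +x, at an 8 mm stop pin (122 mm tall, 42 mm from the axis); it can swing 120 degrees counterclockwise from it.
- lever_lift (a joint): How far that lever is raised, m: 0 down in its teeth, at most 0.022. Down, it drives the nut both ways; from 0.008 up it is clear and swings freely. A light spring and its weight press it down (4 to 6 N in all) and drop it when let go; should teeth meet teeth, it drops in within the next few degrees of turning.
- nut (a joint): Turn of that clamp's nut, rad: 0 at the start, growing clockwise seen from above (tightening), dead stop at 2.0. Friction of 0.35 N m holds it where it is, so that the lever's grip takes 4 to 5 N to turn it.
- spare_grip (a point): The same kind of grip on the other clamp, which looks alike but holds a bare aluminium bar; its lever stands anywhere in its quarter turn. Same sizes and point as lever_grip. Not to be moved.

How it is judged:
By the outcome, as a careful person would: the job done as asked, in the order asked, and still so for the second after the job is handed in, with the robot touching nothing.
It also fails if it takes over 42 s, if anything falls off the work surface, if the arm or the gripper's body presses on something with over 40 N, if the wrist force passes 120 N, or if a joint passes its speed limit or range.

## Robot

A 6-joint arm with a two-finger parallel gripper is mounted at the origin on the work surface. World frame = base frame: x ahead of the robot, y to its left, z up, the work surface at z = 0. Lengths are in mm, angles in rad, forces in N, time in s.
With the tool pointing down it reaches from about 300 to 850 mm from the base axis. Payload 4.2 kg.
Tool frame: the origin (TCP) lies at the very end of the fingers, on their centre line; the grasp point (between the pads) lies env.tcp_to_grasp behind it (env.tcp_to_grasp is the distance from the TCP to the grasp point, in mm); z points along the fingers, y is the line along which they close (so a half turn about z gives the same grasp; the last joint's range is limited). The gripper opens to 91 mm and grips with 3 to 60 N. Pads are 32 mm wide; open, the fingers measure 118 mm over their backs; the gripper's body (76 mm by 178 mm) begins 60 mm behind the grasp point.
Start: joints at [1.285, 0.32, 1.565, -0, 1.257, -0.02], TCP at [151.043, 554.823, 213.976] pointing down, gripper open.
Joint ranges: [-3.11, 3.11], [-0.84, 2.01], [0.21, 2.61], [-1.34, 4.49], [0.05, 2.63], [-2.56, 2.56]. Speed limits (rad/s): [2.57, 2.57, 3.14, 3.14, 3.14, 3.14].

## Interface

Orientations are given as a rotation vector (axis times angle).
In Python, from workcell import env gives the robot as it stands.
- The arm moves only by the tool apply_moves, never from a script. Its argument "series" is a list of rows, each a list of 5 numbers: the gripper's target within -1 to 1 (fully open at 1, half-way at 0, shut at -1), then the shift along the tool's x, y, z in m, then the turn about the tool's z in rad. A call has 1 to 8 rows; each row shifts and turns the commanded pose from where the row before left it, along the tool's axes as they then stand; what a row does not reach is not made up. A row lasts 1/10 s, in which the tool goes at most 50 mm and 8.59 degrees, less where a joint would pass 70% of its speed; a pose out of reach is approached as far as the arm can. A call is refused whole if a number of a shift passes 0.05 or a number of a turn 0.15, either way. A call with a gripper value outside its range is refused whole. The fingers move at their own pace and stop on an object; the grip force is fixed at half the most. Time passes only in rows, so rows that do not move let the fingers close. It gives the time, the measured TCP pose, the force, the opening and the grip force at its end, in the units of the state.
- env.get_obs(): the state, without advancing time (a new reading comes with each control period).
- env.capture(name): name is "scene" or "side" or "wrist"; returns a dict with "img" (480x640x3 uint8, red, green, blue), "camera_matrix" (3x3 intrinsics, pixels), "R" (3x3) and "t" (3): a world point X has camera coordinates R X + t. Camera axes: x right, y down, z forward; pixel columns grow to the right and rows downward; lengths in mm; the calibration is good to about 2 mm. A picture is of the moment at which its call begins. There is no depth.
- env.sign_off(): hands the job in; it is judged then, once.
The state is a dict: "time": time; "joints": joint angles; "joint_velocities": joint speeds; "joint_efforts": joint torques, N m; "ee_pos": TCP position; "eef_rot": TCP orientation; "force": force on the tool from outside, world axes, zero at the start; "moment": the same for the moment, N m; "grip_width": opening from 0.0 (shut) to 1.0 (fully open); "finger_force": force on a finger pad.
Only numpy, scipy, OpenCV 4.12 (cv2) and the standard library are available. Lean on these libraries where they do the work, as an engineer would, in place of code of your own. Each camera call takes 0.05 s, during which the arm holds its last target. There are 200 camera calls.

## Working session

There is one attempt and no reset: what is moved stays moved. The work goes in short steps, Python scripts to look and compute and a tool call to move; the robot and the scene stay as the last step left them, time stands still between calls to the robot, and variables do not carry over. Pictures are saved under pics/ and viewed, at most 10 in all, crops included, and the job is handed in when it is done.

Besides the shell and the picture viewer there is one more tool, called as name(argument=value, ...) on one line, values as JSON. apply_moves: Moves the arm, as the interface text tells. Its arguments: {"type":"object","properties":{"series":{"type":"array"}},"required":["series"]}

```bash
mkdir -p pics; python3 - <<'E'
from workcell import env
import cv2
for n in("scene","side"):
    c=env.capture(n); cv2.imwrite(f"pics/{n}0.png",c["img"][...,::-1]); print(n,c["camera_matrix"],c["R"],c["t"])
o=env.get_obs();print(o["time"],o["ee_pos"],o["eef_rot"],o["force"],env.tcp_to_grasp)
E
```

```text
scene [[509.17900459   0.         322.95949375]
 [  0.         509.17900459 242.47960357]
 [  0.           0.           1.        ]] [[ 5.66459605e-01  8.24089223e-01  6.84735603e-04]
 [ 6.98824307e-01 -4.79914729e-01 -5.30402150e-01]
 [-4.36770081e-01  3.00929902e-01 -8.47745888e-01]] [-330.68732731 -316.52901998 1157.86715453]
side [[556.33911299   0.         321.48558019]
 [  0.         556.33911299 231.48850783]
 [  0.           0.           1.        ]] [[ 0.99233073 -0.1236058  -0.00115303]
 [-0.08054756 -0.63951911 -0.76454392]
 [ 0.09376468  0.7587733  -0.64457061]] [-537.38150277  132.65746293  750.45118864]
0.1 [150.90811316 554.3698898  213.22723902] [-4.16234849e-01 -3.11365659e+00  2.43401794e-03] [-0.06805933  0.01376762 -0.86953336] 18.8
```

View pics/scene0.png

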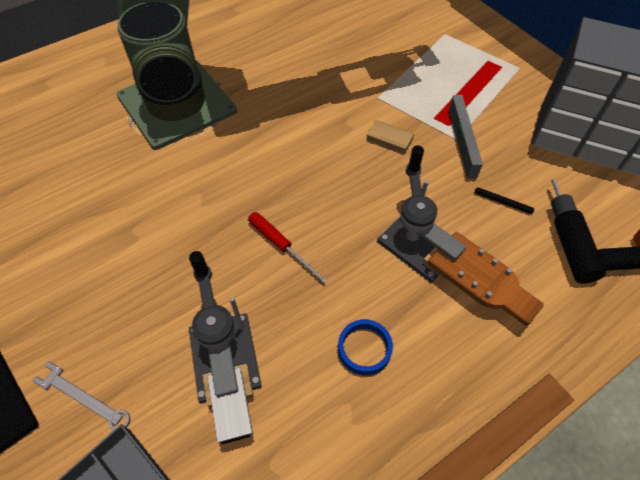

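View pics/side0.png

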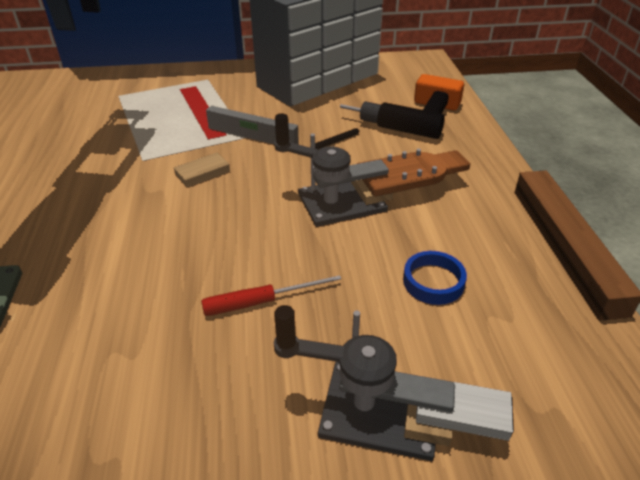

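The guitar clamp is at upper right in the scene view: hub cap at about (421,206), grip from (417,150) to (414,172). In the side view its hub is at about (331,153) and its grip runs from (282,117) to (282,147). The spare is the near clamp, holding the aluminium bar.

```bash
cat > h.py <<'E'
import numpy as np,cv2
from workcell import env
def P(c): return c["camera_matrix"]@np.c_[c["R"],c["t"]]
def tri(ca,cb,a,b):
    X=cv2.triangulatePoints(P(ca),P(cb),np.array(a,float),np.array(b,float)); return X[:3,0]/X[3,0]
def onz(c,p,z):
    d=c["R"].T@np.linalg.solve(c["camera_matrix"],[p[0],p[1],1.]); o=-c["R"].T@c["t"]
    return o+d*(z-o[2])/d[2]
E
python3 - <<'E'
from h import *
s=env.capture("scene");d=env.capture("side")
for n,a,b in [("hubcap",(421,206),(331,153)),("griptop",(417,151),(282,117)),("gripbot",(414,174),(282,147)),("sparehub",(211,324),(368,353)),("sparegriptop",(197,257),(285,311))]:
    print(n,tri(s,d,a,b).round(1))
a=s["img"][125:285,360:560,::-1];b=d["img"][90:240,250:450,::-1]
im=np.vstack([cv2.resize(a,(700,300*700//700*0+560),interpolation=3)[:560]])
cv2.imwrite("pics/c1.png",cv2.resize(a,(750,600),interpolation=3));cv2.imwrite("pics/c2.png",cv2.resize(b,(800,600),interpolation=3))
E
```

```text
hubcap [582.9 205.2 104.9]
griptop [509.6 248.6 150.6]
gripbot [509.1 254.3  89.3]
sparehub [ 569.5 -193.1  104.2]
sparegriptop [ 484.3 -162.8  150. ]
```

View pics/c1.png

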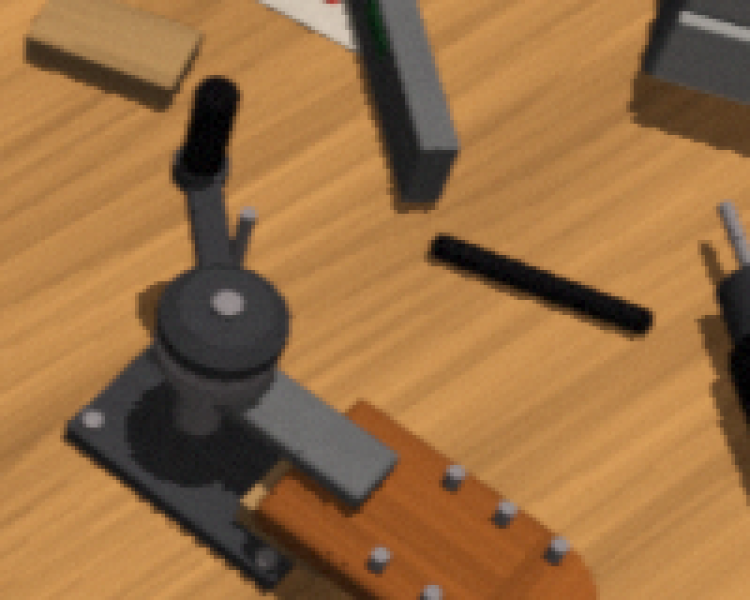

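View pics/c2.png

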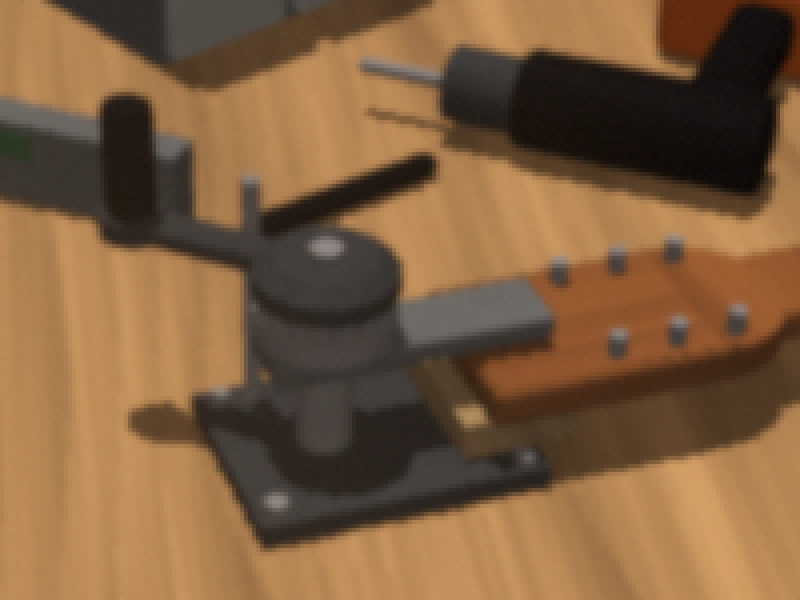

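The crops agree. Hub dot: scene (420.8,205.5), side (331.5,151.8). Grip top: scene (417.6,149.5), side (281.8,116). Pin tip: scene (426,182), side (312,134.5). The pin sits on the clockwise side of the lever. I'll also check the grey plate nearby.

```bash
python3 - <<'E'
from h import *
s=env.capture("scene");d=env.capture("side")
for n,a,b in [("hub",(420.8,205.5),(331.5,151.8)),("griptop",(417.6,149.5),(281.8,116)),("pintip",(426,182),(312,134.5)),("plate top near",(481,165),(297,126)),("strapend",(463,243),(387,171))]:
    print(n,tri(s,d,a,b).round(1))
for c,p,z in [(s,(420.8,205.5),105),(d,(331.5,151.8),105),(s,(417.6,149.5),150),(d,(281.8,116),150),(s,(475,178),0),(d,(297,140),0)]: print(onz(c,p,z).round(1))
E
```

```text
hub [583.5 203.6 108.1]
griptop [509.1 250.1 152. ]
pintip [556.2 235.3 122.8]
plate top near [544.7 405.   44.5]
strapend [675.4 231.2  55.7]
[582.5 205.1 105. ]
[584.  209.1 105. ]
[508.3 251.2 150. ]
[509.1 254.3 150. ]
[542.8 406.1   0. ]
[544.9 428.5   0. ]
```

apply_moves(series=[[1, -0.0425, -0.0197, 0, 0], [1, -0.0425, -0.0197, 0, 0], [1, -0.0425, -0.0197, 0, 0], [1, -0.0425, -0.0197, 0, 0], [1, -0.0425, -0.0197, 0, 0], [1, -0.0425, -0.0197, 0, 0], [1, -0.0425, -0.0197, 0, 0], [1, -0.0425, -0.0197, 0, 0]])

```text
time: 1.1
ee_pos: [438.9, 312.0, 214.1]
eef_rot: [0.416, 3.114, 0.001]
force: [0.0, -0.1, 0.2]
grip_width: 0.998
finger_force: 0.0
```

apply_moves(series=[[1, -0.0425, -0.0197, 0, 0], [1, -0.0425, -0.0197, 0, 0], [1, 0, 0, 0, 0.143], [1, 0, 0, 0, 0.143], [1, 0, 0, 0, 0], [1, 0, 0, 0, 0]])

```text
time: 1.7
ee_pos: [509.2, 253.1, 213.9]
eef_rot: [-0.851, -3.024, 0.0]
force: [0.6, -0.3, -0.8]
grip_width: 0.998
finger_force: 0.0
```

```bash
cat >> h.py <<'E'
from scipy.spatial.transform import Rotation as Ro
def st(tx=None,ty=None):
    o=env.get_obs(); R=Ro.from_rotvec(o["eef_rot"]).as_matrix()
    print("t",o["time"],"pos",o["ee_pos"].round(1),"yang",np.degrees(np.arctan2(R[1,1],R[0,1])).round(2),"z",R[:,2].round(3),"F",o["force"].round(1),"M",np.round(o["moment"],2),"gw",o["grip_width"],o["finger_force"],"j",np.round(o["joints"],2))
    if tx is not None: print("tool shift",(R.T@(np.array([tx,ty,o["ee_pos"][2]])-o["ee_pos"])).round(1))
    return o,R
E
python3 - <<'E'
from h import *
st(509,252)
w=env.capture("wrist"); cv2.imwrite("pics/w1.png",w["img"][...,::-1])
for X in [(583.5,206,105),(509,252,150)]:
    q=P(w)@np.array([*X,1]); print(q[:2]/q[2])
E
```

```text
t 1.7 pos [509.2 253.1 213.9] yang 58.56 z [-0. -0. -1.] F [ 0.6 -0.3 -0.8] M [ 0.   -0.02 -0.01] gw 0.9977191043756 0.0 j [ 0.44  0.31  1.58  0.    1.25 -0.58]
tool shift [-0.4 -1.1  0. ]
[315.39683244 330.52306262]
[315.31072793 253.34993537]
```

View pics/w1.png

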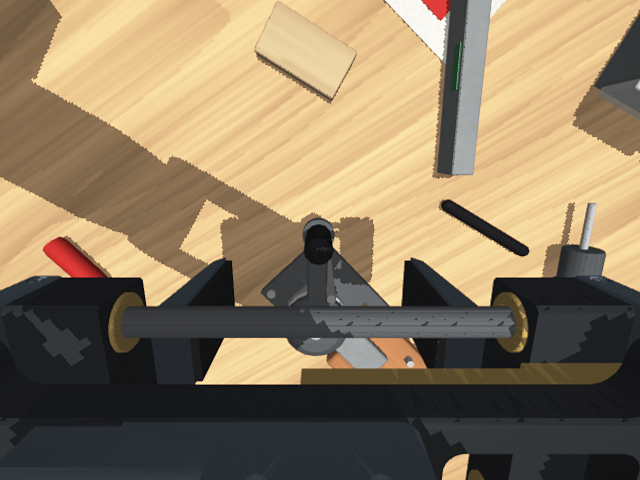

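The wrist view shows the grip top at about (320,250), against a predicted (315,253), so it's centred between the fingers to within about 2 mm. I'll descend and close.

apply_moves(series=[[1, 0, 0, 0.04, 0], [1, 0, 0, 0.04, 0], [1, 0, 0, 0.023, 0], [1, 0, 0, 0, 0], [-0.3, 0, 0, 0, 0], [-0.3, 0, 0, 0, 0], [-0.3, 0, 0, 0, 0], [-0.3, 0, 0, 0, 0]])

```text
time: 2.55
ee_pos: [510.0, 253.5, 112.2]
eef_rot: [0.855, 3.021, 0.003]
force: [-0.5, -0.4, -0.1]
grip_width: 0.68
finger_force: 0.0
```

apply_moves(series=[[-1, 0, 0, 0, 0], [-1, 0, 0, 0, 0], [-1, 0, 0, 0, 0], [-1, 0, 0, 0, 0], [-1, 0, 0, 0, 0], [-1, 0, 0, 0, 0]])

```text
time: 3.15
ee_pos: [509.4, 253.1, 110.9]
eef_rot: [-0.856, -3.023, -0.0]
force: [-0.1, 0.2, -0.2]
grip_width: 0.23
finger_force: 30.0
```

```bash
python3 - <<'E'
from h import *
st(509,252)
E
```

```text
t 3.15 pos [509.4 253.1 110.9] yang 58.39 z [-0.  0. -1.] F [-0.1  0.2 -0.2] M [-0.01  0.03 -0.  ] gw 0.22986210281618394 30.000157356262207 j [ 0.44  0.39  1.73  0.    1.02 -0.58]
tool shift [-0.3 -1.1 -0. ]
```

apply_moves(series=[[-1, 0, 0, -0.005, 0], [-1, 0, 0, -0.005, 0], [-1, 0, 0, -0.005, 0], [-1, 0, 0, 0, 0], [-1, 0, 0, 0, 0]])

```text
time: 3.65
ee_pos: [509.3, 253.1, 125.9]
eef_rot: [0.856, 3.023, 0.0]
force: [2.1, -0.4, -5.4]
grip_width: 0.24
finger_force: 30.0
```

```bash
python3 - <<'E'
from h import *
st(509,252)
s=env.capture("scene");d=env.capture("side")
v=np.hstack([cv2.resize(c[y:y+100,x:x+100,::-1],(400,400),interpolation=3) for c,x,y in((s["img"],370,130),(d["img"],260,90))])
cv2.imwrite("pics/l1.png",v)
E
```

```text
t 3.65 pos [509.3 253.1 125.9] yang 58.39 z [ 0. -0. -1.] F [ 2.1 -0.4 -5.4] M [-0.06 -0.19  0.04] gw 0.23968899158816961 29.999215006828308 j [ 0.44  0.38  1.71 -0.    1.05 -0.58]
tool shift [-0.3 -1.1 -0. ]
```

View pics/l1.png

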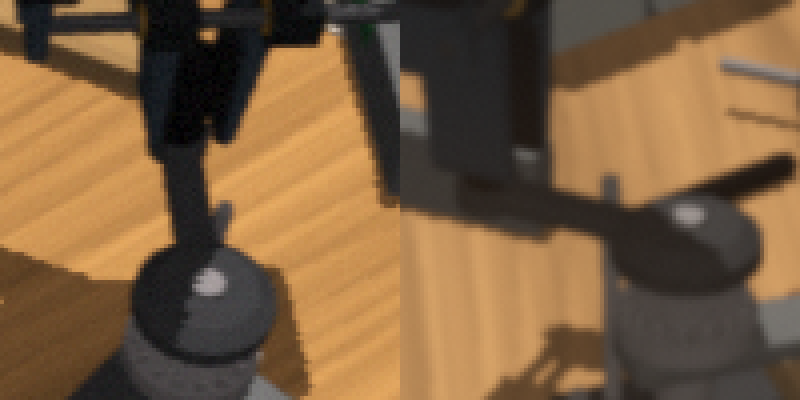

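The hub is up: the side-view dot went from row 152 to row 143, with a 5.4 N load. Next is the swing.

apply_moves(series=[[-1, -0.0005, -0.0094, 0, -0.1047], [-1, -0.0005, -0.0094, 0, -0.1047], [-1, -0.0005, -0.0094, 0, -0.1047], [-1, -0.0005, -0.0094, 0, -0.1047], [-1, -0.0005, -0.0094, 0, -0.1047], [-1, 0, 0, 0, 0]])

```text
time: 4.35
ee_pos: [495.3, 208.5, 125.8]
eef_rot: [-0.046, -3.14, -0.002]
force: [-0.7, 4.0, -4.8]
grip_width: 0.232
finger_force: 30.0
```

```bash
python3 - <<'E'
from h import *
o,R=st()
p=o["ee_pos"][:2];print(R.T@o["force"], p-np.array([583.5,206]), np.hypot(*(p-[583.5,206])))
E
```

```text
t 4.35 pos [495.3 208.5 125.8] yang 88.33 z [-0.001  0.001 -1.   ] F [-0.7  4.  -4.8] M [0.49 0.14 0.27] gw 0.23192021850171735 29.99738037586212 j [ 0.38  0.33  1.78  0.    1.03 -1.17]
[0.83037682 3.93585024 4.80254211] [-88.16588666   2.47537447] 88.20062952510516
```

apply_moves(series=[[-1, -0.0005, -0.0094, 0, -0.1047], [-1, -0.0005, -0.0094, 0, -0.1047], [-1, -0.0005, -0.0094, 0, -0.1047], [-1, -0.0005, -0.0094, 0, -0.1047], [-1, -0.0005, -0.0094, 0, -0.1047], [-1, 0, 0, 0, 0]])

```text
time: 4.95
ee_pos: [505.7, 163.5, 125.5]
eef_rot: [0.765, -3.044, -0.003]
force: [-3.5, 4.2, -4.9]
grip_width: 0.234
finger_force: 30.0
```

apply_moves(series=[[-1, -0.0005, -0.0094, 0, -0.1047], [-1, -0.0005, -0.0094, 0, -0.1047], [-1, -0.0005, -0.0094, 0, -0.1047], [-1, -0.0005, -0.0094, 0, -0.1047], [-1, -0.0005, -0.0094, 0, -0.1047], [-1, 0, 0, 0, 0], [-1, 0, 0, 0, 0]])

```text
time: 5.65
ee_pos: [537.6, 129.7, 125.4]
eef_rot: [1.525, -2.743, -0.002]
force: [-4.2, 0.5, -6.1]
grip_width: 0.234
finger_force: 30.0
```

```bash
python3 - <<'E'
from h import *
o,R=st()
p=o["ee_pos"][:2];print(R.T@o["force"], p-np.array([583.5,206]), np.hypot(*(p-[583.5,206])))
# circle centre from the three grip points, with measured angles
A=np.array([[509.3,253.1],[495.3,208.5],p]);M=np.c_[2*A,np.ones(3)];x=np.linalg.solve(M,(A**2).sum(1));print("centre",x[:2],np.sqrt(x[2]+x[:2]@x[:2]))
c=x[:2];a=[np.degrees(np.arctan2(*(q-c)[::-1]))%360 for q in A];print(a)
E
```

```text
t 5.65 pos [537.6 129.7 125.4] yang 148.14 z [-0.003 -0.    -1.   ] F [-4.2  0.5 -6.1] M [0.19 0.57 0.31] gw 0.23396039271348126 29.997344613075256 j [ 0.22  0.36  1.75  0.    1.04 -2.37]
[1.8321225  3.81089891 6.12333563] [-45.91926187 -76.33937123] 89.08579129364763
centre [583.81464806 205.21244231] 88.57567926397023
[np.float64(147.27278106356704), np.float64(177.87293242958378), np.float64(238.53546429886808)]
```

apply_moves(series=[[-1, 0, -0.0015, 0, 0], [-1, 0, 0, 0.005, 0], [-1, 0, 0, 0.005, 0], [-1, 0, 0, 0.003, 0], [-1, 0, 0, 0, 0], [-1, 0, 0, 0, 0]])

```text
time: 6.25
ee_pos: [538.4, 129.0, 112.1]
eef_rot: [1.527, -2.742, -0.003]
force: [-4.4, 2.4, -7.6]
grip_width: 0.237
finger_force: 30.0
```

```bash
python3 - <<'E'
from h import *
o,R=st()
print(R.T@o["force"])
E
```

```text
t 6.25 pos [538.4 129.  112.1] yang 148.24 z [-0.004  0.    -1.   ] F [-4.4  2.4 -7.6] M [0.38 0.71 0.32] gw 0.2366078387688402 29.995963275432587 j [ 0.21  0.37  1.76  0.    1.01 -2.37]
[0.26344474 5.0129299  7.6350821 ]
```

apply_moves(series=[[0, 0, 0, 0, 0], [0, 0, 0, 0, 0], [0, 0, 0, 0, 0], [0, 0, 0, 0, 0]])

```text
time: 6.65
ee_pos: [541.4, 128.7, 113.9]
eef_rot: [-1.529, 2.741, -0.002]
force: [-0.3, -0.8, -0.1]
grip_width: 0.498
finger_force: 0.0
```

```bash
python3 - <<'E'
from h import *
st()
s=env.capture("scene");d=env.capture("side")
v=np.hstack([cv2.resize(c[y:y+100,x:x+100,::-1],(400,400),interpolation=3) for c,x,y in((s["img"],340,150),(d["img"],270,110))])
cv2.imwrite("pics/l2.png",v)
E
```

```text
t 6.65 pos [541.4 128.7 113.9] yang 148.33 z [ 0.003  0.001 -1.   ] F [-0.3 -0.8 -0.1] M [0.07 0.12 0.04] gw 0.4980392560127193 0.0 j [ 0.21  0.37  1.76 -0.    1.01 -2.38]
```

View pics/l2.png

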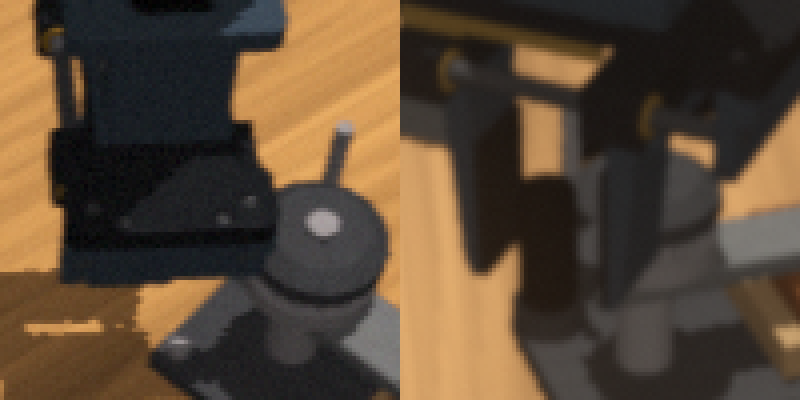

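The hub dot is back at (420.5,205.5), its original row, so the lever is down in its teeth. The grip stands between the fingers. I'll shift slightly clockwise, regrip, and turn clockwise.

apply_moves(series=[[0, 0, 0.003, 0.003, 0], [-1, 0, 0, 0, 0], [-1, 0, 0, 0, 0], [-1, 0, 0, 0, 0], [-1, 0, 0, 0, 0], [-1, 0, 0, 0, 0]])

```text
time: 7.35
ee_pos: [537.6, 130.2, 110.0]
eef_rot: [-1.532, 2.743, 0.0]
force: [-0.4, 0.6, -0.0]
grip_width: 0.236
finger_force: 30.0
```

```bash
python3 - <<'E'
from h import *
o,R=st();p=o["ee_pos"][:2]-[583.8,205.5];print(R.T@o["force"],np.hypot(*p),np.degrees(np.arctan2(p[1],p[0]))%360)
E
```

```text
t 7.35 pos [537.6 130.2 110. ] yang 148.36 z [-0.  0. -1.] F [-0.4  0.6 -0. ] M [0.07 0.12 0.08] gw 0.23560734449447318 30.000017881393433 j [ 0.22  0.37  1.77  0.    1.   -2.37]
[-0.28142785  0.68904096  0.04191627] 88.33365175541807 238.45617191297285
```

apply_moves(series=[[-1, -0.0005, 0.0094, 0, 0.1047], [-1, -0.0005, 0.0094, 0, 0.1047], [-1, -0.0005, 0.0094, 0, 0.1047], [-1, -0.0005, 0.0094, 0, 0.1047], [-1, -0.0005, 0.0094, 0, 0.1047], [-1, 0, 0, 0, 0]])

```text
time: 7.95
ee_pos: [505.9, 163.9, 110.0]
eef_rot: [-0.772, 3.045, -0.002]
force: [1.7, -2.9, -0.5]
grip_width: 0.236
finger_force: 30.0
```

```bash
python3 - <<'E'
from h import *
o,R=st();p=o["ee_pos"][:2]-[583.8,205.5];print(R.T@o["force"],np.hypot(*p),np.degrees(np.arctan2(p[1],p[0]))%360)
E
```

```text
t 7.95 pos [505.9 163.9 110. ] yang 118.44 z [ 0.001 -0.001 -1.   ] F [ 1.7 -2.9 -0.5] M [-0.34 -0.22 -0.2 ] gw 0.2358821362645761 30.001552999019623 j [ 0.29  0.34  1.82 -0.    0.98 -1.77]
[-0.13271651 -3.32291337  0.51487957] 88.32592619483427 208.12123097618877
```

apply_moves(series=[[-1, -0.0005, 0.0094, 0, 0.1047], [-1, -0.0005, 0.0094, 0, 0.1047], [-1, -0.0005, 0.0094, 0, 0.1047], [-1, -0.0005, 0.0094, 0, 0.1047], [-1, -0.0005, 0.0094, 0, 0.1047], [-1, 0, 0, 0, 0]])

```text
time: 8.55
ee_pos: [495.6, 208.6, 109.9]
eef_rot: [0.041, 3.14, -0.003]
force: [1.5, -5.5, -0.9]
grip_width: 0.234
finger_force: 30.0
```

apply_moves(series=[[-1, -0.0005, 0.0094, 0, 0.1047], [-1, -0.0005, 0.0094, 0, 0.1047], [-1, -0.0005, 0.0094, 0, 0.1047], [-1, -0.0005, 0.0094, 0, 0.1047], [-1, 0, 0.005, 0, 0.05], [-1, 0, 0, 0, 0], [-1, 0, 0, 0, 0]])

```text
time: 9.25
ee_pos: [506.5, 247.9, 109.9]
eef_rot: [0.767, 3.045, -0.005]
force: [2.9, -8.0, 0.4]
grip_width: 0.231
finger_force: 30.0
```

```bash
python3 - <<'E'
from h import *
o,R=st();p=o["ee_pos"][:2]-[583.8,205.5];print(R.T@o["force"],np.hypot(*p),np.degrees(np.arctan2(p[1],p[0]))%360)
E
```

```text
t 9.25 pos [506.5 247.9 109.9] yang 61.72 z [ 0.    -0.003 -1.   ] F [ 2.9 -8.   0.4] M [-1.08 -0.42 -0.29] gw 0.23149646146580646 30.00440865755081 j [ 0.44  0.39  1.74 -0.    1.01 -0.64]
[-6.3272558  -5.65124428 -0.33230699] 88.16833009382063 151.2602464693537
```

apply_moves(series=[[-1, 0, 0.003, 0, 0.03], [-1, 0, 0.003, 0, 0.03], [-1, 0, 0, 0, 0], [-1, 0, 0, 0, 0]])

```text
time: 9.65
ee_pos: [509.2, 252.6, 109.9]
eef_rot: [0.858, 3.021, -0.007]
force: [1.9, -9.1, 0.8]
grip_width: 0.234
finger_force: 30.0
```

apply_moves(series=[[-1, 0, 0.003, 0, 0], [-1, 0, 0, 0, 0], [-1, 0, 0, 0, 0]])

```text
time: 9.95
ee_pos: [510.4, 255.0, 109.8]
eef_rot: [0.858, 3.022, -0.008]
force: [1.7, -8.2, 1.1]
grip_width: 0.237
finger_force: 30.0
```

apply_moves(series=[[-1, 0, 0.003, 0, 0], [-1, 0, 0, 0, 0], [-1, 0, 0, 0, 0]])

```text
time: 10.25
ee_pos: [510.8, 255.9, 109.7]
eef_rot: [-0.857, -3.021, 0.014]
force: [-2.3, -13.1, 4.9]
grip_width: 0.233
finger_force: 30.0
```

```bash
python3 - <<'E'
from h import *
o,R=st();p=o["ee_pos"][:2]-[583.8,205.5];print(R.T@o["force"],np.hypot(*p),np.degrees(np.arctan2(p[1],p[0]))%360)
E
```

```text
t 10.25 pos [510.8 255.9 109.7] yang 58.33 z [-0.004 -0.008 -1.   ] F [ -2.3 -13.1   4.9] M [-1.9   0.17 -0.15] gw 0.23254571708265623 29.999229311943054 j [ 0.45  0.4   1.72 -0.01  1.03 -0.57]
[ -4.92048573 -12.43146365  -4.75654247] 88.72711945407406 145.3626077904426
```

apply_moves(series=[[-1, 0, 0.002, 0, 0], [-1, 0, 0, 0, 0], [-1, 0, 0, 0, 0]])

```text
time: 10.55
ee_pos: [510.8, 256.0, 109.7]
eef_rot: [-0.856, -3.02, 0.019]
force: [-4.1, -16.9, 6.6]
grip_width: 0.234
finger_force: 30.0
```

apply_moves(series=[[1, 0, 0, 0, 0], [1, 0, 0, 0, 0], [1, 0, 0, 0, 0], [1, 0, 0, 0, 0], [1, 0, 0, 0, 0], [1, 0, 0, 0, 0], [1, 0, 0, 0, 0], [1, 0, 0, 0, 0]])

```text
time: 11.35
ee_pos: [513.1, 262.4, 109.9]
eef_rot: [-0.863, -3.021, -0.0]
force: [0.4, -0.2, 0.1]
grip_width: 0.901
finger_force: 0.0
```

apply_moves(series=[[1, 0, 0, -0.03, 0], [1, 0, 0, -0.03, 0], [1, 0, 0, -0.04, 0], [1, 0.05, 0, 0, 0], [1, 0.05, 0, 0, 0], [1, 0.05, 0, 0, 0], [1, 0.05, 0, 0, 0], [1, 0, 0, 0, 0]])

```text
time: 12.15
ee_pos: [338.7, 370.2, 210.2]
eef_rot: [-0.854, -3.021, -0.001]
force: [-0.0, 0.7, 0.9]
grip_width: 0.999
finger_force: 0.0
```

```bash
python3 - <<'E'
from h import *
st()
s=env.capture("scene");d=env.capture("side")
v=np.hstack([cv2.resize(c[y:y+100,x:x+100,::-1],(400,400),interpolation=3) for c,x,y in((s["img"],370,130),(d["img"],260,90))])
cv2.imwrite("pics/l3.png",v)
E
```

```text
t 12.15 pos [338.7 370.2 210.2] yang 58.44 z [-0.002  0.001 -1.   ] F [-0.   0.7  0.9] M [-0.05 -0.03 -0.04] gw 0.9993526628731706 0.0 j [ 0.81  0.21  1.73  0.    1.2  -0.22]
```

View pics/l3.png

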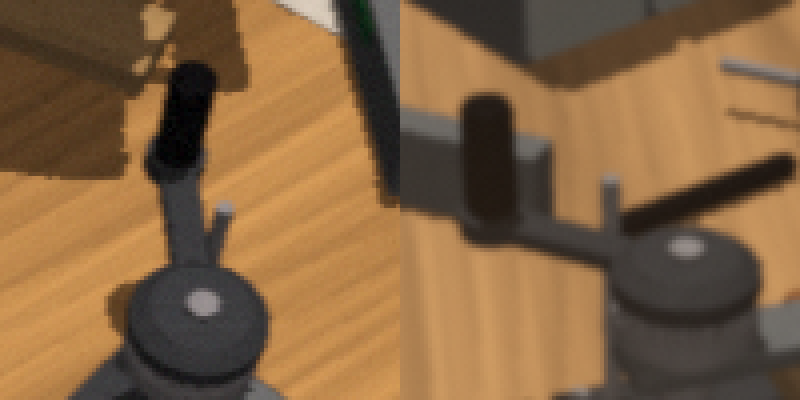

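The lever is down: hub dot at scene (420.8,205.6) and side (331.3,151.8), the same as at the start. It is also back at the pin, with the grip top at scene (418.5,149). The robot is clear of everything.

```bash
python3 -c "
from workcell import env
print(env.sign_off())"
```

```text
the job is handed in; nothing more can be done
None
```

I lifted the guitar clamp's lever, swung it back about 90°, dropped it into its teeth and turned it clockwise to the stop pin, tightening the nut by about a quarter turn. The lever is down in its teeth, the other clamp was not touched, and the job was handed in at about 12 s with the robot clear.

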